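# Lay the boxed lot down for its photograph

### The arm

A 6-joint arm with a two-finger parallel gripper is mounted at the origin on the work surface. World frame = base frame: x ahead of the robot, y to its left, z up, the work surface at z = 0. Lengths are in m, angles in rad, forces in N, time in s.
With the tool pointing down it reaches from about 0.35 to 0.975 m from the base axis. Payload 4.9 kg.
Tool frame: the origin (TCP) lies on the centre line of the jaws, within the pads' length; the fingertips stand manip.tcp_to_tips ahead of it and the grasp point (between the pads) lies 11 mm behind it (manip.tcp_to_tips is the distance from the TCP to the fingertips, in m); x points along the fingers, y is the direction in which the jaws open and shut, and the axes are right-handed (so a half turn about x gives the same grasp; the last joint's range is limited). The gripper opens to 85 mm and grips with 20 to 120 N. Pads are 22 mm wide; open, the fingers measure 114 mm over their backs; the gripper's body (76 mm by 85 mm) begins 54 mm behind the grasp point. The pads swing forward as they close: fully open they stand 13 mm farther back than shut.
Start: joints at [1.105, 0.053, 1.613, -0, 1.476, -0.119], TCP at [0.212, 0.588, 0.239] pointing down, gripper open.
Joint ranges: [-3.01, 3.01], [-1.01, 2.22], [0.06, 2.58], [-1.02, 4.17], [0.09, 2.62], [-3.14, 3.14]. Speed limits (rad/s): [2.57, 2.57, 3.14, 3.14, 3.14, 3.14].

### API

Orientations are given as a unit quaternion [w, x, y, z].
In Python, from plant import status, imaging, workorder, manip gives the robot as it stands.
- The arm moves only by the tool carry_out, never from a script. Its argument "moves" is one flat list of numbers, 5 for each row, row after row: the opening, from 0 (shut) to 1 (fully open), then the shift along the tool's x, y, z in cm, then the turn about the tool's x in rad. In form: [claw, tx, ty, tz, twist, claw, tx, ty, tz, twist, ...]. A call has 1 to 12 rows; each row is the pose to reach, as a shift and turn from the pose commanded when the call began, along the tool's axes at that moment; what a row does not reach only later rows make up. A row lasts 1/12 s, in which the tool goes at most 41.7 mm and 7.16 degrees, less where a joint would pass 70% of its speed; a pose out of reach is approached as far as the arm can. A call with a gripper value outside its range is refused whole. The fingers move at their own pace and stop on an object; the grip force is fixed at half the most. Time passes only in rows, so rows that repeat a pose let the fingers close. It gives the time, the measured TCP pose, the force and the opening at its end, in the units of the state.
- status.state(): the state, without advancing time (a new reading comes with each control period).
- imaging.grab_frame(name): name is "side" or "top"; returns the picture (400x640x3 uint8, red, green, blue); there is no depth.
- imaging.camera_info(name): a dict with "K" (3x3 intrinsics, pixels), "R" (3x3) and "t" (3): a world point X has camera coordinates R X + t. Camera axes: x right, y down, z forward; pixel columns grow to the right and rows downward; lengths in m; the calibration is good to about 2 mm. A picture is of the moment at which its call begins. camera_info takes no time and is no camera call.
- workorder.job_done(): hands the job in, once; it reports no verdict.
The state is a dict: "time": time; "joint_pos": joint angles; "joint_vel": joint speeds; "joint_efforts": joint torques, N m; "tool_pos": TCP position; "tool_rot": TCP orientation; "contact_force": force on the tool from outside, world axes, zero at the start; "ft_torque": the same for the moment, N m; "gripper_width": opening from 0.0 (shut) to 1.0 (fully open).
Only numpy, scipy, OpenCV 4.12 (cv2) and the standard library are available. Lean on these libraries where they do the work, as an engineer would, in place of code of your own. Each camera call takes 0.05 s, during which the arm holds its last target.

### The job

At the auction cataloguing table, tip over the standing blue brush box with a light push of the fingertips against its label side, up near the top, so that it comes to lie flat, label up, inside the white frame on the mat; do not pinch or lift it, or move it along while it stands. Then, once it lies there, press the camera's red release button down and let it come up again. Leave everything else where it is.

Things in the scene. Friction and masses are not known exactly. Their poses are not given: they have to be found in the camera images.
- brushbox: Blue cloth-covered presentation box standing on end at one end of the mat: 200 tall, 80 wide (its y), 45 thick (its x), about 0.3 kg, rigid and closed. Origin: centre of the end it stands on; z points up the box. The paper label with a red strip is on its -x face; its +x face looks along the mat, towards the middle of the white frame, square to it within a few degrees.
- box_center (a point): Centre of the box, 100 above its foot when it stands. Pushed over towards its +x, the box turns about its lower front edge, passes its balance at 13 degrees (top moved about 45), falls by itself and comes to lie, label up, about in the middle of the frame.
- box_top (a point): Centre of the box's top end, 200 from its foot.
- frame_center (a point): Centre of the white rectangular frame painted on the dark grey mat, on the mat's top face, 4 above the table. x runs along the frame's long side, from the standing box towards the far end; z up. Frame 250 x 140 over the outside of its lines, which are 5 wide (240 x 130 inside). The mat is fixed, 300 x 170 x 4, reaching 165 from here towards the box's end and 135 the other way.
- release (a joint): Travel of the camera's red release button in m: 0 up, 0.006 fully down; counts as pressed beyond 0.0045. Spring-loaded, about 5 N at full travel, returns when let go.
- release_top (a point): Centre of the top face of the red release button, 30 across, on a fixed black housing standing on the table; it is pressed straight down. It may stand to the left or to the right of the mat.
- teabowl: Bystander, not to be disturbed: black glazed open tea bowl, 110 across, 75 high. Origin: centre of its underside.
- sealstone: Bystander, not to be disturbed: cream seal stone standing upright, 30 x 30 x 74 high. Origin: centre of its underside.
- inkstone: Bystander, not to be disturbed: black rectangular inkstone, 130 x 90 x 22 high. Origin: centre of its underside.
- brush1: Bystander, not to be disturbed: writing brush lying flat, pale ochre handle, 250 long, 14 thick. Origin: under the handle, 120 from its rear end; x points to the bristles.
- brush2: Bystander, not to be disturbed: writing brush lying flat, dark red handle, 250 long, 14 thick. Origin: under the handle, 120 from its rear end; x points to the bristles.
Things that resemble listed ones, but are neither listed nor needed, are in the scene too. Of the things that look like the part that bears release, the middle-sized one is meant.

How it is judged:
On the way, in this order (a step that is already met when the one before it is completed fails the run):
1. the box lies flat at rest, label up, inside the white frame (angle between brushbox's own x axis and vertical above 3.02159 rad and x of box_center in the frame of frame_center between -0.025 and 0.025 m and y of brushbox in the frame of frame_center between -0.03 and 0.03 m and y of box_top in the frame of frame_center between -0.03 and 0.03 m and linear speed of brushbox below 0.02 m/s and angular speed of brushbox below 0.1 rad/s), for 0.2 s.
2. the red release button is pressed down (value of joint release above 0.0045 m), for 0.05 s.
At the end, for the whole second after the job is handed in: The brush box lies flat (within 7 degrees), label up and at rest, inside the white frame: its centre within 25 mm of the frame's centre lengthwise, the centres of both its ends within 30 mm of the frame's centre line; the release button is up again (all of step 1 and value of joint release below 0.0015 m); the robot touches nothing.
It fails at once if the box is lifted (foot above 60 mm or centre above 125 mm over the table), or carried or shoved along more than 30 mm while still upright (height (world z) of brushbox above 0.06 m or height (world z) of box_center above 0.125 m or (angle between brushbox's own z axis and vertical below 0.2 rad and distance of brushbox from where it was at the start of the episode above 0.03 m)).
It fails at once if the box is squeezed or struck hard: more than 18 N from the fingers (contact force between the fingers and brushbox above 18 N).
It fails at once if the button is pressed before the box lies down (value of joint release above 0.0045 m and not (angle between brushbox's own x axis and vertical above 3.02159 rad)).
It fails at once if a bystander (bowl, seal stone, inkstone or brush) is moved more than 20 mm (distance of any of teabowl, sealstone, inkstone, brush1, brush2 from where it was at the start of the episode above 0.02 m).
It also fails if it takes over 48 s, if anything falls off the work surface, if the arm or the gripper's body presses on something with over 40 N, if the wrist force passes 120 N, or if a joint passes its speed limit or range.

## Working session

There is one attempt and no reset: what is moved stays moved. The work goes in short steps, Python scripts to look and compute and a tool call to move; the robot and the scene stay as the last step left them, time stands still between calls to the robot, and variables do not carry over. Pictures are saved under pics/ and viewed, and the job is handed in when it is done.

Besides the shell and the picture viewer there is one more tool, called after "Call:" in YAML: its name, and indented under it one key for each argument. carry_out: Moves the arm, as the interface text tells. Its arguments: {"type":"object","properties":{"moves":{"type":"array","items":{"type":"number"}}},"required":["moves"]}

```bash
mkdir -p pics; ls; python3 - <<'E'
from plant import status, imaging, workorder, manip
import cv2,json
print(status.state()); print(manip.tcp_to_tips)
for n in("side","top"):
    im=imaging.grab_frame(n); cv2.imwrite(f"pics/{n}0.png",im[:,:,::-1]); print(n,imaging.camera_info(n))
E
```

```text
pics
{'time': 0.0, 'joint_pos': array([ 1.10499666e+00,  5.33584519e-02,  1.61427907e+00,  1.79681360e-05,
        1.47599484e+00, -1.19012022e-01]), 'joint_vel': array([ 2.49765747e-03, -4.84205365e-04,  1.66493852e-04, -2.42422252e-04,
        1.56495064e-03, -9.00165052e-05]), 'joint_efforts': array([ 7.79709735e-04, -3.93682158e+01, -3.70181000e+01, -1.11410063e-04,
        7.24529615e-03, -2.94798959e-06]), 'tool_pos': array([0.21215541, 0.58725413, 0.23807093]), 'tool_rot': array([ 0.69628926,  0.12130632,  0.69671712, -0.12268374]), 'contact_force': array([-0.50852869, -0.04552014, -0.77416758]), 'ft_torque': array([-0.01070915,  0.01710068, -0.0433931 ]), 'gripper_width': 1.0023518964158122}
0.008
side {'K': array([[507.49489095,   0.        , 315.99181771],
       [  0.        , 507.49489095, 187.44268629],
       [  0.        ,   0.        ,   1.        ]]), 'R': array([[-0.9514467 , -0.30715739, -0.02008762],
       [-0.16553608,  0.56559758, -0.80789677],
       [ 0.25951297, -0.76534549, -0.58898158]]), 't': array([0.54837838, 0.20693014, 1.27337963])}
top {'K': array([[373.89784671,   0.        , 318.35138329],
       [  0.        , 373.89784671, 194.66834214],
       [  0.        ,   0.        ,   1.        ]]), 'R': array([[-0.01401704, -0.9998946 , -0.00378386],
       [-0.99020116,  0.0144068 , -0.13890324],
       [ 0.13894312,  0.00179977, -0.99029873]]), 't': array([-0.00877372,  0.59257592,  1.06773958])}
```

View pics/side0.png

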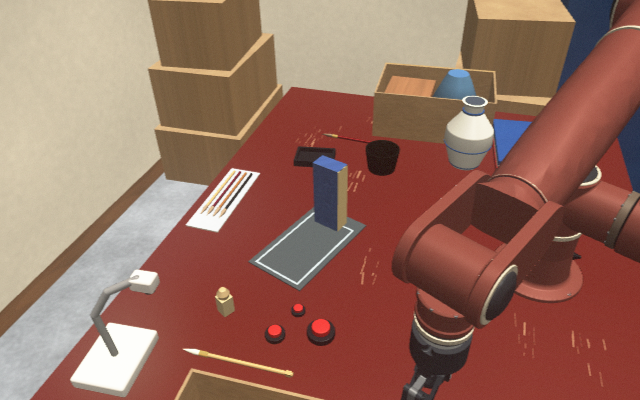

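View pics/top0.png

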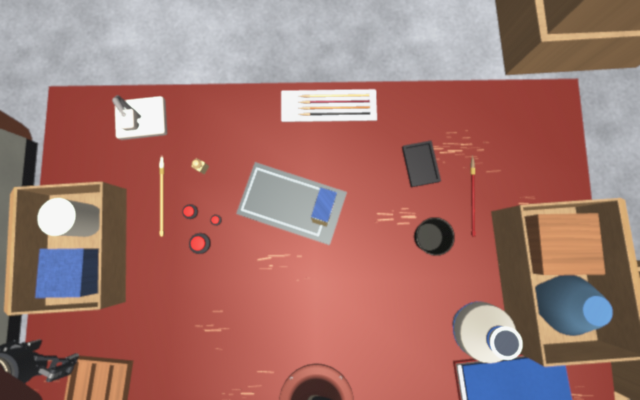

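```bash
cat > h.py <<'E'
import numpy as np,cv2
from plant import status, imaging, workorder, manip
def ray(n,uv):
    c=imaging.camera_info(n);K,R,t=c['K'],c['R'],c['t']
    d=R.T@np.linalg.inv(K)@np.array([uv[0],uv[1],1.]);return -R.T@t,d
def onz(n,uv,z):
    o,d=ray(n,uv);return o+d*(z-o[2])/d[2]
def proj(n,X):
    c=imaging.camera_info(n);p=c['K']@(c['R']@np.array(X)+c['t']);return p[:2]/p[2]
def tri(a,b):
    (o1,d1),(o2,d2)=ray('side',a),ray('top',b)
    s=np.linalg.lstsq(np.c_[d1,-d2],o2-o1,rcond=None)[0]
    p,q=o1+d1*s[0],o2+d2*s[1];return (p+q)/2,np.linalg.norm(p-q)
E
python3 - <<'E'
from h import *
for n in('side','top'):
    im=cv2.imread(f'pics/{n}0.png')
    hsv=cv2.cvtColor(im,cv2.COLOR_BGR2HSV)
    m=cv2.inRange(hsv,(0,200,190),(6,255,255))|cv2.inRange(hsv,(175,200,190),(180,255,255))
    k,l,st,c=cv2.connectedComponentsWithStats(m)
    for i in range(1,k):
        if st[i,4]>15: print(n,'red',st[i],c[i].round(1))
    b=cv2.inRange(hsv,(105,90,40),(125,255,255))
    k,l,st,c=cv2.connectedComponentsWithStats(b)
    for i in range(1,k):
        if st[i,4]>150: print(n,'blue',st[i],c[i].round(1))
s=cv2.imread('pics/side0.png');t=cv2.imread('pics/top0.png')
A=cv2.resize(s[145:295,240:380],None,fx=4,fy=4,interpolation=cv2.INTER_CUBIC)
cv2.imwrite('pics/A.png',A)
cv2.imwrite('pics/B.png',cv2.resize(t[155:250,230:355],None,fx=6,fy=6,interpolation=cv2.INTER_CUBIC))
C=cv2.resize(s[280:360,240:360],None,fx=4,fy=4,interpolation=cv2.INTER_CUBIC)
D=cv2.resize(t[190:270,170:240],None,fx=4,fy=4,interpolation=cv2.INTER_CUBIC)
cv2.imwrite('pics/C.png',np.hstack([C,D]))
E
```

```text
side blue [ 558    0   55   88 2114] [585.5  30.1]
side blue [ 618  108   22   85 1083] [631.9 149.1]
side blue [493 119  39  43 887] [507.3 134.7]
side blue [313 155  33  17 287] [329.2 163.2]
top blue [312 188  24  33 515] [323.6 204.2]
top blue [  36  249   61   49 2719] [ 65.9 272.8]
top blue [582 295  30  32 711] [597.1 310.6]
top blue [ 463  358  109   42 3839] [515.7 380.9]
```

View pics/A.png

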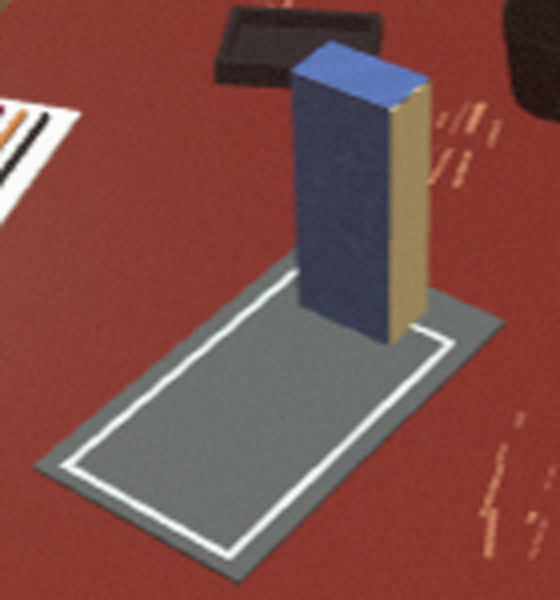

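View pics/B.png

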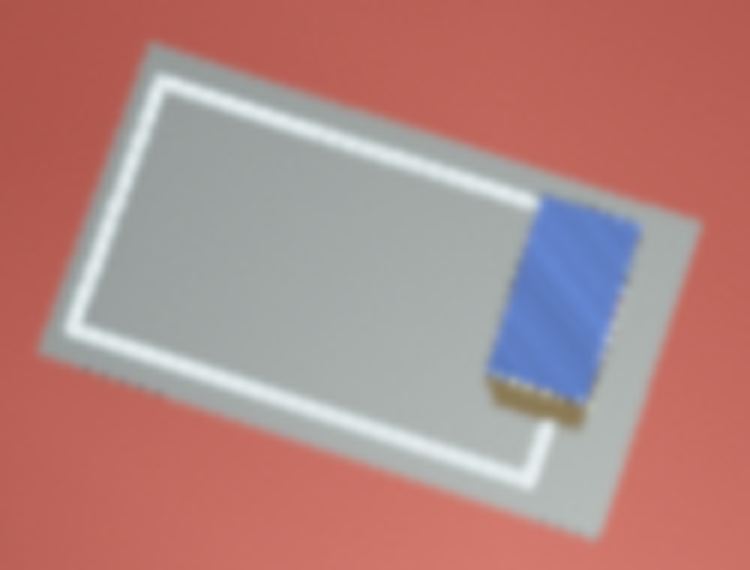

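View pics/C.png

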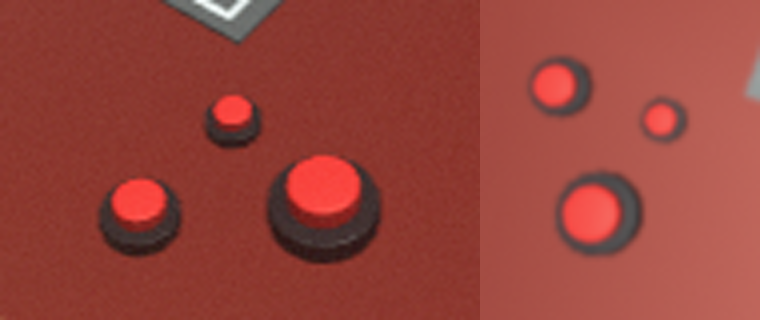

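Three red buttons: small (top 215,219; side 298,307), middle (top 189,211; side 275,331), large (top 198,243; side 321,327). The middle one fits; I check that its top is 30 mm across. The box's top face in the top picture is at about (313–337, 187–222).

```bash
python3 - <<'E'
from h import *
np.set_printoptions(precision=4,suppress=True)
f=lambda p,s,o:((p[0]+.5)/s-.5+o[0],(p[1]+.5)/s-.5+o[1])
T=lambda *p:f(p,6,(230,155)); S=lambda *p:f(p,4,(240,145))
mt=[onz('top',T(*p),.004) for p in((150,42),(702,222),(600,540),(40,352))]
print('mat top',np.array(mt));
for i in range(4): print(np.linalg.norm(mt[i]-mt[(i+1)%4]))
ms=[onz('side',S(*p),.004) for p in((37,466),(240,581),(504,321))]
print('mat side',np.array(ms),np.linalg.norm(ms[0]-ms[1]),np.linalg.norm(ms[1]-ms[2]))
ft=[onz('top',T(*p),.004) for p in((159,76),(531,488),(68,332))]
print('frame top TL BR BL',np.array(ft),'c',(ft[0]+ft[1])/2,np.linalg.norm(ft[0]-ft[2]),np.linalg.norm(ft[1]-ft[2]))
fs=[onz('side',S(*p),.004) for p in((66,465),(230,557),(455,343))]
print('frame side',np.array(fs),'c',(fs[0]+fs[2])/2,np.linalg.norm(fs[0]-fs[1]),np.linalg.norm(fs[1]-fs[2]))
for z in (.200,.204):
  bt=np.array([onz('top',T(*p),z) for p in((541,195),(640,225),(585,402),(488,375))])
  bs=np.array([onz('side',S(*p),z) for p in((293,71),(333,42),(429,80),(390,108))])
  print(z,bt,bt.mean(0),[np.linalg.norm(bt[i]-bt[(i+1)%4]) for i in range(4)])
  print('side',bs,bs.mean(0),[np.linalg.norm(bs[i]-bs[(i+1)%4]) for i in range(4)])
bot=np.array([onz('side',S(*p),.004) for p in((300,306),(389,345),(425,320))]);print('bot',bot,'mid',(bot[0]+bot[2])/2)
# buttons
res={}
for n in('side','top'):
    im=cv2.imread(f'pics/{n}0.png').astype(int)
    m=((im[:,:,2]>190)&(im[:,:,1]<95)&(im[:,:,0]<95)).astype(np.uint8)
    if n=='side': m=((im[:,:,2]>200)&(im[:,:,1]<90)).astype(np.uint8)
    k,l,st,c=cv2.connectedComponentsWithStats(m)
    for i in range(1,k):
        if st[i,4]>20: print(n,st[i],c[i].round(1))
sb=f((138,196),4,(240,280)); tb=f((554-480,86),4,(170,190))
print('button',sb,tb,tri(sb,tb))
sb=f((323,183),4,(240,280)); tb=f((591-480,213),4,(170,190)); print('big',tri(sb,tb))
p=[onz('top',f((x-480,86),4,(170,190)),.05) for x in(532,577)];print('dia',np.linalg.norm(p[0]-p[1]))
E
```

```text
mat top [[ 0.7043  0.1795  0.004 ]
 [ 0.6059 -0.104   0.004 ]
 [ 0.4454 -0.0488  0.004 ]
 [ 0.5441  0.2339  0.004 ]]
0.3000791521490568
0.16970952241984485
0.29945717145767986
0.16921864915713392
mat side [[ 0.7001  0.1819  0.004 ]
 [ 0.5414  0.2372  0.004 ]
 [ 0.4447 -0.0447  0.004 ]] 0.16809093074605716 0.2980778274071315
frame top TL BR BL [[ 0.6863  0.1747  0.004 ]
 [ 0.4718 -0.0146  0.004 ]
 [ 0.5541  0.2198  0.004 ]] c [0.5791 0.0801 0.004 ] 0.1396895064329658 0.2484030664216922
frame side [[ 0.6824  0.1757  0.004 ]
 [ 0.5538  0.2205  0.004 ]
 [ 0.4716 -0.0123  0.004 ]] c [0.577  0.0817 0.004 ] 0.13626677273921772 0.2468714080064485
0.2 [[ 0.5896 -0.0214  0.2   ]
 [ 0.5761 -0.0631  0.2   ]
 [ 0.5015 -0.0385  0.2   ]
 [ 0.5134  0.002   0.2   ]] [ 0.5452 -0.0302  0.2   ] [np.float64(0.04383561456590312), np.float64(0.07850107604314224), np.float64(0.04219825032129157), np.float64(0.07962489167952724)]
side [[ 0.5884 -0.0238  0.2   ]
 [ 0.5737 -0.0647  0.2   ]
 [ 0.5004 -0.0382  0.2   ]
 [ 0.5158 -0.0003  0.2   ]] [ 0.5446 -0.0318  0.2   ] [np.float64(0.04344118004042553), np.floa
[... 508 characters left out ...]
[np.float64(0.04320255483111216), np.float64(0.07753728342622053), np.float64(0.04072545868650378), np.float64(0.0759016962906148)]
bot [[ 0.5867 -0.0197  0.004 ]
 [ 0.5147  0.0027  0.004 ]
 [ 0.4979 -0.0301  0.004 ]] mid [ 0.5423 -0.0249  0.004 ]
side [294 304   9   7  52] [297.8 307.1]
side [312 319  18  14 204] [320.5 325.7]
side [268 325  13  10 106] [274.2 329.5]
top [184 207  10   9  73] [188.2 210.9]
top [211 216   8   8  42] [214.6 219.4]
top [191 237  14  13 134] [196.8 242.9]
button (274.125, 328.625) (188.125, 211.125) (array([0.5513, 0.3751, 0.0211]), np.float64(0.000699282218535949))
big (array([0.4555, 0.342 , 0.0277]), np.float64(0.0004884949067524804))
dia 0.03299153694478411
```

```bash
cat >> h.py <<'E'
from scipy.spatial.transform import Rotation as Ro
np.set_printoptions(precision=4,suppress=True)
def rot():
    q=status.state()['tool_rot'];return Ro.from_quat([q[1],q[2],q[3],q[0]]).as_matrix()
def to(P):
    return rot().T@(np.array(P)-status.state()['tool_pos'])*100
U=np.array([.325,.9457,0])
def rep(P):
    R=rot();print('pos',status.state()['tool_pos'],'F',status.state()['contact_force'],'\nR\n',R,'\nshift cm',to(P))
    # twist so that tool z -> +-U
    for s in(1,-1):
        v=R.T@(s*U);print('twist z->',s,'U:',np.arctan2(-v[1],v[2]))
E
python3 - <<'E'
from h import *
rep([.520,-.100,.30])
E
```

```text
pos [0.2122 0.5873 0.2382] F [-0.0167  0.1315 -0.6648] 
R
 [[-0.0008  0.3399  0.9405]
 [-0.0017  0.9405 -0.3399]
 [-1.     -0.0018 -0.0002]] 
shift cm [ -6.0937 -54.1869  52.3092]
twist z-> 1 U: -1.5865810630836974
twist z-> -1 U: 1.555011590506096
```

Call:
carry_out:
  moves: [0,-6,0,0,0,0,-6,0,0,0,0,-6,-54,52,1.55,0,-6,-54,52,1.55,0,-6,-54,52,1.55,0,-6,-54,52,1.55,0,-6,-54,52,1.55,0,-6,-54,52,1.55,0,-6,-54,52,1.55,0,-6,-54,52,1.55,0,-6,-54,52,1.55,0,-6,-54,52,1.55]

```text
time: 1.1
tool_pos: [0.3823, 0.2054, 0.299]
tool_rot: [0.492, 0.508, 0.492, -0.508]
contact_force: [1.3, 0.3, -0.1]
gripper_width: -0.003
```

```bash
python3 - <<'E'
from h import *
rep([.520,-.100,.30])
E
```

```text
pos [0.3823 0.2054 0.299 ] F [ 1.2565  0.3323 -0.1293] 
R
 [[ 0.0001  0.9995 -0.0317]
 [ 0.0001 -0.0317 -0.9995]
 [-1.      0.0001 -0.0001]] 
shift cm [-0.1056 14.7354 30.0867]
twist z-> 1 U: -2.842269794343727
twist z-> -1 U: 0.2993228592460659
```

Call:
carry_out:
  moves: [0,0,14.5,29.5,0.3,0,0,14.5,29.5,0.3,0,0,14.5,29.5,0.3,0,0,14.5,29.5,0.3,0,0,14.5,29.5,0.3,0,0,14.5,29.5,0.3,0,0,14.5,29.5,0.3,0,0,14.5,29.5,0.3,0,0,14.5,29.5,0.3,0,0,14.5,29.5,0.3]

```text
time: 1.93
tool_pos: [0.5194, -0.0929, 0.2982]
tool_rot: [-0.411, -0.575, -0.412, 0.576]
contact_force: [0.4, 0.9, 0.6]
gripper_width: -0.0
```

```bash
python3 - <<'E'
from h import *
rep([.520,-.100,.185])
E
```

```text
pos [ 0.5194 -0.0929  0.2982] F [0.365  0.9224 0.5992] 
R
 [[-0.0023  0.9463 -0.3232]
 [ 0.001  -0.3232 -0.9463]
 [-1.     -0.0025 -0.0002]] 
shift cm [11.3201  0.3108  0.6575]
twist z-> 1 U: -3.139729113295853
twist z-> -1 U: 0.0018635402939402087
```

Call:
carry_out:
  moves: [0,3,0.3,0.7,0,0,6,0.3,0.7,0,0,9,0.3,0.7,0,0,11,0.3,0.7,0,0,11.3,0.3,0.7,0,0,11.3,0.3,0.7,0,0,11.3,0.3,0.7,0]

```text
time: 2.52
tool_pos: [0.5206, -0.0984, 0.1878]
tool_rot: [0.413, 0.575, 0.412, -0.574]
contact_force: [1.2, 0.1, -0.0]
gripper_width: 0.002
```

```bash
python3 - <<'E'
from h import *
rep([.544,-.029,.185])
t=imaging.grab_frame('top')[:,:,::-1];s=imaging.grab_frame('side')[:,:,::-1]
r=lambda a:cv2.resize(a,(400,400),interpolation=cv2.INTER_CUBIC)
cv2.imwrite('pics/d.png',np.hstack([r(t[140:260,250:370]),r(s[130:290,250:410])]))
E
```

```text
pos [ 0.5206 -0.0984  0.1878] F [ 1.168   0.0785 -0.0451] 
R
 [[ 0.0018  0.9477 -0.3192]
 [-0.0004 -0.3192 -0.9477]
 [-1.      0.0018 -0.0002]] 
shift cm [ 0.2773  0.004  -7.3199]
twist z-> 1 U: -3.13541085009343
twist z-> -1 U: 0.006181803496363094
```

View pics/d.png

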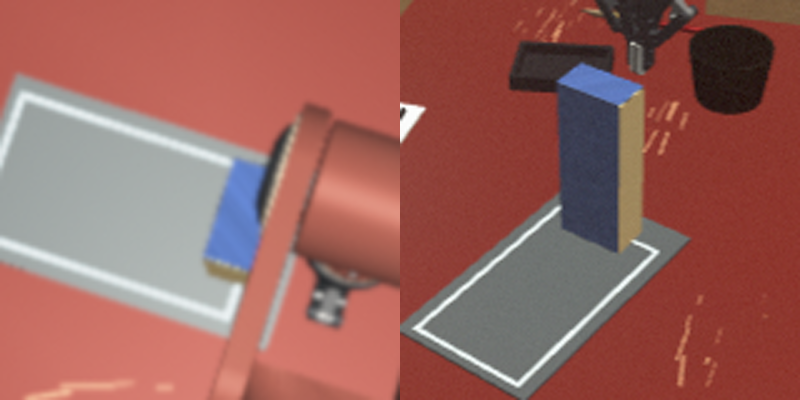

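Box still stands; the closed fingers sit about 40 mm behind its label side, near the top. Pushing slowly.

Call:
carry_out:
  moves: [0,0,0,-1,0,0,0,0,-2,0,0,0,0,-2.8,0,0,0,0,-3.2,0,0,0,0,-3.6,0,0,0,0,-4,0,0,0,0,-4.4,0,0,0,0,-4.8,0,0,0,0,-5.2,0,0,0,0,-5.6,0]

```text
time: 3.45
tool_pos: [0.5381, -0.0457, 0.1863]
tool_rot: [-0.412, -0.575, -0.412, 0.575]
contact_force: [-0.2, -0.6, 0.2]
gripper_width: 0.001
```

```bash
python3 - <<'E'
from h import *
rep([.544,-.029,.185])
t=imaging.grab_frame('top')[:,:,::-1];s=imaging.grab_frame('side')[:,:,::-1]
r=lambda a:cv2.resize(a,(400,400),interpolation=cv2.INTER_CUBIC)
cv2.imwrite('pics/e.png',np.hstack([r(t[140:260,250:370]),r(s[130:290,250:410])]))
E
```

```text
pos [ 0.5381 -0.0457  0.1863] F [-0.224  -0.5656  0.2299] 
R
 [[-0.      0.9473 -0.3205]
 [-0.0001 -0.3205 -0.9473]
 [-1.     -0.      0.0001]] 
shift cm [ 0.1305  0.0188 -1.7715]
twist z-> 1 U: -3.1368180246434942
twist z-> -1 U: 0.004774628946298884
```

View pics/e.png

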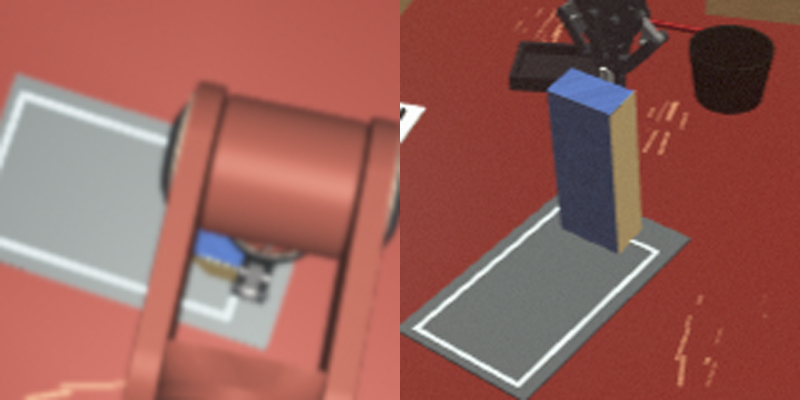

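The box tilts about its front edge and the foot stays put (side crop, front corner still at 618,250). Continuing.

Call:
carry_out:
  moves: [0,0,0,-0.4,0,0,0,0,-0.8,0,0,0,0,-1.2,0,0,0,0,-1.6,0,0,0,0,-2,0,0,0,0,-2.3,0,0,0,0,-2.6,0,0,0,0,-2.9,0,0,0,0,-3.1,0,0,0,0,-3.1,0,0,0,0,-3.1,0,0,0,0,-3.1,0]

```text
time: 4.55
tool_pos: [0.5479, -0.0166, 0.1863]
tool_rot: [-0.412, -0.574, -0.412, 0.575]
contact_force: [0.0, -0.3, 0.0]
gripper_width: -0.001
```

```bash
python3 - <<'E'
from h import *
rep([.544,-.029,.185])
t=imaging.grab_frame('top')[:,:,::-1];s=imaging.grab_frame('side')[:,:,::-1]
r=lambda a:cv2.resize(a,(400,400),interpolation=cv2.INTER_CUBIC)
cv2.imwrite('pics/f.png',np.hstack([r(t[140:260,220:340]),r(s[130:290,250:410])]))
E
```

```text
pos [ 0.5479 -0.0166  0.1863] F [ 0.0172 -0.289   0.0059] 
R
 [[-0.0001  0.9473 -0.3203]
 [-0.0001 -0.3203 -0.9473]
 [-1.     -0.0001  0.0001]] 
shift cm [0.1262 0.0241 1.2974]
twist z-> 1 U: -3.1366105980716825
twist z-> -1 U: 0.004982055518110928
```

View pics/f.png

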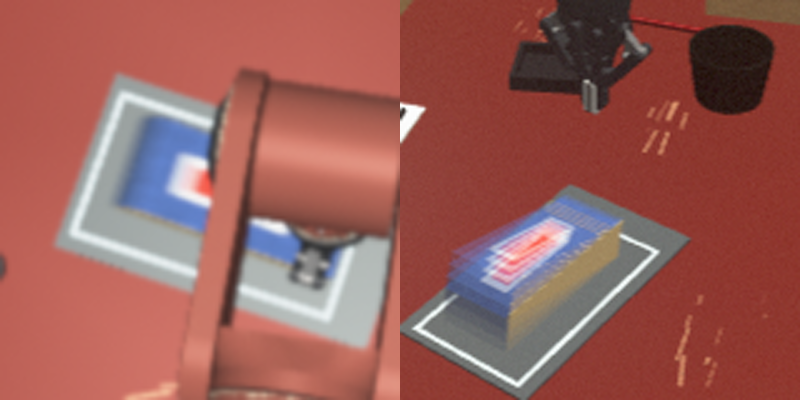

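```bash
python3 - <<'E'
from h import *
print(to([.5513,.3751,.13]))
E
```

```text
[  5.6299 -12.2379 -37.2223]
```

Call:
carry_out:
  moves: [0,0,-12.2,-37.2,0,0,0,-12.2,-37.2,0,0,0,-12.2,-37.2,0,0,0,-12.2,-37.2,0,0,0,-12.2,-37.2,0,0,0,-12.2,-37.2,0,0,0,-12.2,-37.2,0,0,0,-12.2,-37.2,0,0,0,-12.2,-37.2,0,0,0,-12.2,-37.2,0,0,0,-12.2,-37.2,0,0,0,-12.2,-37.2,0]

```text
time: 5.65
tool_pos: [0.5514, 0.3751, 0.1859]
tool_rot: [-0.413, -0.574, -0.412, 0.575]
contact_force: [-0.2, -0.3, 0.1]
gripper_width: -0.001
```

```bash
python3 - <<'E'
from h import *
print(to([.5513,.3751,.10]))
t=imaging.grab_frame('top')[:,:,::-1];s=imaging.grab_frame('side')[:,:,::-1]
cv2.imwrite('pics/g_t.png',t);cv2.imwrite('pics/g_s.png',s)
r=lambda a:cv2.resize(a,(400,400),interpolation=cv2.INTER_CUBIC)
cv2.imwrite('pics/g.png',np.hstack([r(t[140:260,220:340]),r(s[180:380,200:400])]))
E
```

```text
[ 8.5946 -0.0043 -0.0052]
```

View pics/g.png

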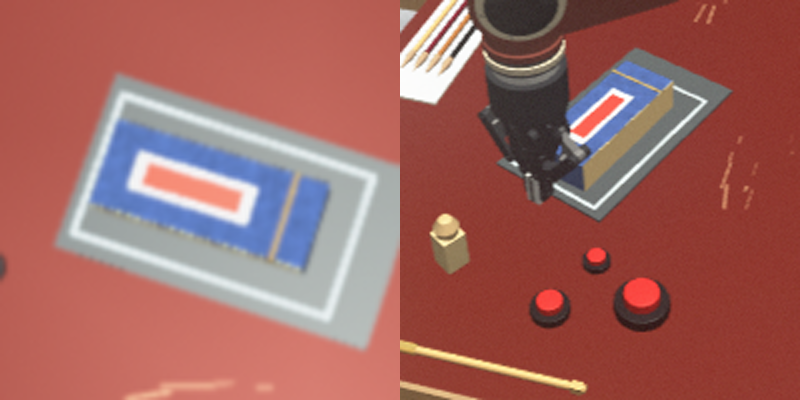

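```bash
python3 - <<'E'
from h import *
im=cv2.imread('pics/g_t.png');hsv=cv2.cvtColor(im,cv2.COLOR_BGR2HSV)
m=cv2.inRange(hsv,(105,90,40),(128,255,255));m[:, :225]=0;m[:,340:]=0;m[:140]=0;m[250:]=0
m=cv2.morphologyEx(m,cv2.MORPH_CLOSE,np.ones((15,15)))
rc=cv2.minAreaRect(cv2.findNonZero(m));c=np.array([onz('top',p,.049) for p in cv2.boxPoints(rc)])
print(rc,[np.linalg.norm(c[i]-c[i-1]) for i in range(4)])
f=np.array([.578,.081,0]);V=np.array([-U[1],U[0],0])
hc=[((p/3.3333)+[220,140]) for p in np.array([(122,122),(330,180),(305,270),(90,205)])-0.]
for C in(c,np.array([onz('top',p,.049) for p in hc])): print((C.mean(0)-f)@U,[((p-f)@U,(p-f)@V) for p in C])
E
```

```text
((282.6114196777344, 197.53465270996094), (67.00972747802734, 25.993322372436523), 17.281496047973633) [np.float64(0.19732663698245861), np.float64(0.07716255032477802), np.float64(0.19916566208117276), np.float64(0.07650939231675366)]
0.009140028275178473 [(np.float64(0.10663996428475295), np.float64(0.036047491714766754)), (np.float64(0.10986467473700158), np.float64(-0.04104662332013323)), (np.float64(-0.08928360337108766), np.float64(-0.04346999033323361)), (np.float64(-0.09066092254995296), np.float64(0.03302598945206685))]
0.005833500641585742 [(np.float64(0.10243857969039957), np.float64(-0.03893856044253485)), (np.float64(-0.08978657378503026), np.float64(-0.047006814896920227)), (np.float64(-0.09377412121056379), np.float64(0.03539255835897727)), (np.float64(0.10445611787153752), np.float64(0.04003765024092577))]
```

Box lies label up: centre +6…+9 mm lengthwise, ends within about 5 mm of the centre line. Now I descend over the middle button.

Call:
carry_out:
  moves: [0,4,0,0,0,0,8,0,0,0,0,12,0,0,0,0,13.5,0,0,0,0,13.8,0,0,0,0,13.8,0,0,0,0,13.8,0,0,0]

```text
time: 6.33
tool_pos: [0.5535, 0.3752, 0.0512]
tool_rot: [0.412, 0.576, 0.412, -0.573]
contact_force: [-0.2, 0.5, 0.1]
gripper_width: 0.002
```

```bash
python3 - <<'E'
from h import *
print(to([.5513,.3751,.029]),status.state()['tool_pos'],status.state()['contact_force'])
s=imaging.grab_frame('side')[:,:,::-1]
cv2.imwrite('pics/h.png',cv2.resize(s[250:370,220:360],None,fx=5,fy=5,interpolation=cv2.INTER_CUBIC))
E
```

```text
[ 2.2216 -0.2083  0.0877] [0.5535 0.3752 0.0512] [-0.1683  0.5336  0.0614]
```

View pics/h.png

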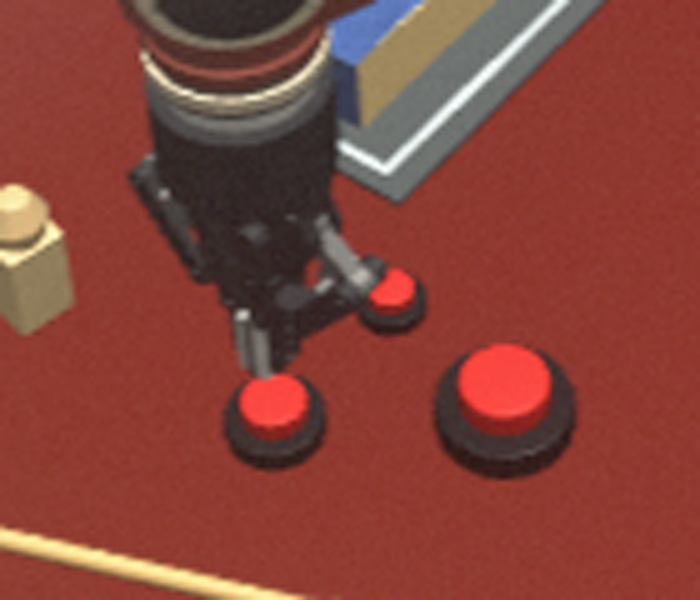

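Call:
carry_out:
  moves: [0,0.8,-0.1,0.1,0,0,1.4,-0.1,0.1,0,0,1.8,-0.1,0.1,0,0,2.0,-0.1,0.1,0,0,2.2,-0.1,0.1,0,0,2.2,-0.1,0.1,0,0,2.2,-0.1,0.1,0]

```text
time: 6.97
tool_pos: [0.5502, 0.3743, 0.0266]
tool_rot: [-0.412, -0.574, -0.412, 0.575]
contact_force: [-1.5, -0.5, 3.8]
gripper_width: -0.002
```

```bash
python3 - <<'E'
from h import *
print(to([.5513,.3751,.023]),status.state()['tool_pos'],status.state()['contact_force'])
E
```

```text
[ 0.361   0.0787 -0.11  ] [0.5502 0.3743 0.0266] [-1.4784 -0.4755  3.8281]
```

Call:
carry_out:
  moves: [0,0.2,0,0,0,0,0.3,0,0,0,0,0.4,0,0,0,0,0.4,0,0,0,0,0.4,0,0,0]

```text
time: 7.38
tool_pos: [0.5505, 0.3745, 0.024]
tool_rot: [-0.412, -0.574, -0.412, 0.575]
contact_force: [-3.7, -2.9, 9.6]
gripper_width: -0.001
```

```bash
python3 - <<'E'
from h import *
print(status.state()['tool_pos'],status.state()['contact_force'])
s=imaging.grab_frame('side')[:,:,::-1]
cv2.imwrite('pics/i.png',cv2.resize(s[290:350,240:340],None,fx=6,fy=6,interpolation=cv2.INTER_CUBIC))
E
```

```text
[0.5505 0.3745 0.024 ] [-3.7412 -2.901   9.6321]
```

View pics/i.png

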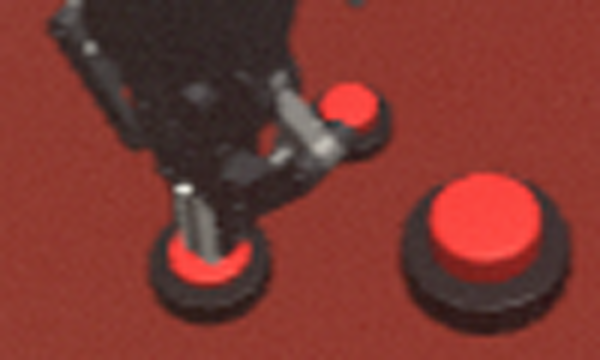

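Fingertips are centred on the red disc (crop 205,255), which has sunk nearly level with the housing; 9.6 N exceeds the spring's 5 N, so it is at the stop. A touch more for certainty, then up.

Call:
carry_out:
  moves: [0,0.1,0,0,0,0,0.2,0,0,0,0,0.2,0,0,0,0,0.2,0,0,0]

```text
time: 7.77
tool_pos: [0.5506, 0.3745, 0.0238]
tool_rot: [-0.412, -0.574, -0.412, 0.575]
contact_force: [-9.6, -4.9, 19.7]
gripper_width: -0.001
```

Call:
carry_out:
  moves: [0,-0.5,0,0,0,0,-1.5,0,0,0,0,-3.5,0,0,0,0,-7,0,0,0,0,-11,0,0,0,0,-15,0,0,0,0,-18,0,0,0,0,-18,0,0,0,0,-18,0,0,0,0,-18,0,0,0]

```text
time: 8.6
tool_pos: [0.5499, 0.3741, 0.1994]
tool_rot: [-0.412, -0.574, -0.412, 0.575]
contact_force: [0.2, 0.2, -0.6]
gripper_width: -0.001
```

```bash
python3 - <<'E'
from h import *
print(status.state()['tool_pos'],status.state()['contact_force'])
s=imaging.grab_frame('side')[:,:,::-1];t=imaging.grab_frame('top')[:,:,::-1]
cv2.imwrite('pics/j.png',cv2.resize(s[200:350,200:400],None,fx=4,fy=4,interpolation=cv2.INTER_CUBIC));cv2.imwrite('pics/jt.png',t)
E
```

```text
[0.5499 0.3741 0.1994] [ 0.2264  0.2401 -0.5763]
```

View pics/j.png

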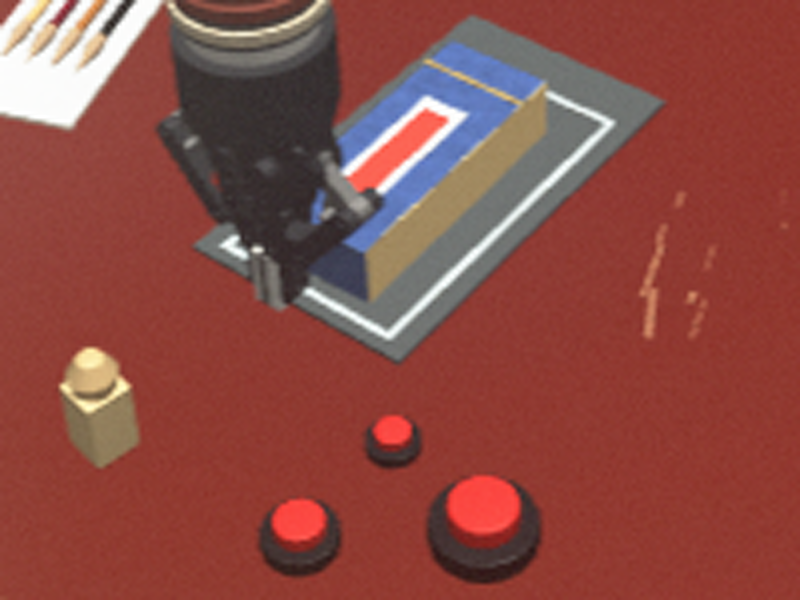

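View pics/jt.png

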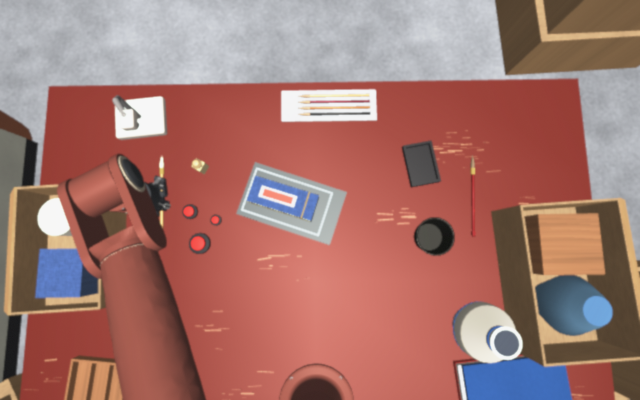

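```bash
python3 -c "
from plant import workorder
print(workorder.job_done())"
```

```text
the job is handed in; nothing more can be done
None
```

I tipped the blue brush box over with a slow push of the shut fingertips, about 27 mm below its top on the label side. Then I pressed the middle-sized red button, backed off about 180 mm and handed the job in at about 8.7 s of the allowed 48 s.

**Box:** it lies label up inside the frame. Its centre is 6–9 mm past the frame's centre lengthwise, and its ends are within about 6 mm of the centre line. The push force stayed below about 1 N at the moments I read it. The box's foot stayed in place as it tilted.

**Button:** it reached its stop. An extra 10 N moved it only 0.2 mm, and the final tip height agrees with about 5–6 mm of travel. The joint value itself can't be read, so that travel is worked out from height and force. In the last picture the button looks up again.

**Surroundings:** the bystanders look unmoved in the last top picture, though the arm hid part of the pale brush. The arm touches nothing. The two cameras agreed to within about 2–4 mm, and no check failed.

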